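# Put the slide rack away and latch its case

## Robot

A 6-joint arm with a two-finger parallel gripper is mounted at the origin on the work surface. World frame = base frame: x ahead of the robot, y to its left, z up, the work surface at z = 0. Lengths are in m, angles in rad, forces in N, time in s.
With the tool pointing down it reaches from about 0.15 to 0.775 m from the base axis. Payload 6.1 kg.
Tool frame: the origin (TCP) lies midway between the tips of the shut fingers; the grasp point (between the pads) lies 19 mm behind it; y points along the fingers, x is the direction in which the jaws open and shut, and the axes are right-handed (so a half turn about y gives the same grasp; the last joint's range is limited). The gripper opens to 85 mm and grips with 20 to 120 N. Pads are 22 mm wide; open, the fingers measure 114 mm over their backs; the gripper's body (76 mm by 85 mm) begins 54 mm behind the grasp point. The pads swing forward as they close: fully open they stand 13 mm farther back than shut.
Start: joints at [-1.303, 0.126, -0.04, 1.405, 0, 1.571], TCP at [0.139, -0.506, 0.231] pointing down, gripper open.
Joint ranges: [-2.72, 2.72], [-0.95, 1.95], [-1.27, 1.35], [-1.78, 2.02], [-1.46, 1.47], [-3.14, 3.14]. Speed limits (rad/s): [2.39, 2.39, 3.01, 3.14, 3.14, 3.14].

## Interface

Orientations are given as a unit quaternion [x, y, z, w].
In Python, from cell import ctrl gives the robot as it stands.
- The arm moves only by the tool apply_moves, never from a script. Its argument "steps" is a list that holds one entry, the list of rows, each a list of 7 numbers: the shift along the tool's x, y, z in m, then the turn, a rotation vector about the tool's x, y, z in degrees, then the opening, from 0 (shut) to 1 (fully open). In form: [[[tx, ty, tz, ax, ay, az, claw], ...]]. A call has 1 to 20 rows; each row is the pose to reach, as a shift and turn from the pose commanded when the call began, along the tool's axes at that moment; what a row does not reach only later rows make up. A row lasts 1/10 s, in which the tool goes at most 50 mm and 8.59 degrees, less where a joint would pass 70% of its speed; a pose out of reach is approached as far as the arm can. A call with a gripper value outside its range is refused whole. The fingers move at their own pace and stop on an object; "squeeze" is the grip in N (left out, the last holds). Time passes only in rows, so rows that repeat a pose let the fingers close. It gives the time, the measured TCP pose, the force and the opening at its end, in the units of the state.
- ctrl.get_obs(): the state, without advancing time (a new reading comes with each control period).
- ctrl.snapshot(name): name is "scene" or "side" or "wrist"; returns (picture, depth): 480x640x3 uint8, blue, green, red; 480x640 float32, m along the optical axis (not along the pixel's ray), 0 where there is no reading.
- ctrl.camera_params(name): a dict with "fx", "fy", "cx", "cy" (pixels), "R" (3x3) and "t" (3): a world point X has camera coordinates R X + t; the wrist camera has in their place "T_tool_cam" (4x4, takes a point from camera to tool coordinates, whose origin is the TCP and whose axes are the tool frame's). Camera axes: x right, y down, z forward; pixel columns grow to the right and rows downward; lengths in m; the calibration is good to about 2 mm. A picture is of the moment at which its call begins: read the wrist's pose just before it. camera_params takes no time and is no camera call.
- ctrl.hand_in(): hands the job in, once; it reports no verdict.
The state is a dict: "time": time; "joints": joint angles; "qd": joint speeds; "joint_efforts": joint torques, N m; "tcp_pos": TCP position; "ee_rot": TCP orientation; "contact_force": force on the tool from outside, world axes, zero at the start; "moment": the same for the moment, N m; "gripper_width": opening from 0.0 (shut) to 1.0 (fully open).
Only numpy, scipy, OpenCV 4.12 (cv2) and the standard library are available. Lean on these libraries where they do the work, as an engineer would, in place of code of your own. Each camera call takes 0.05 s, during which the arm holds its last target.

## Task

Put the slide rack away: stand it upright on the floor of the open blue slide case and let go, then close the hinged lid fully, and only then swing the latch on the side of the case round until its arm points straight across onto the closed lid. Leave everything else on the bench where it is.

Things in the scene. Friction and masses are not known exactly. Their poses are not given: they have to be found in the camera images.
- case: Dark blue-grey open slide case fixed to the bench, 190 (its x) x 130 (its y) x 86 mm high, walls and floor 6 mm thick (inside 178 x 118 mm, 80 deep). Origin: centre of its underside, z up. The lid is hinged along its +y top edge. Mid-way on its -y side a grey block (34 mm along x, 38 mm out from the wall, 95 mm high) carries the latch.
- lid (a joint): Angle of the case's blue flat lid (190 x 130 x 8 mm) in rad: 0 closed, flat on the rim with its top 94.5 mm above the bench; about 1.57 upright; starts standing open at 1.75 to 1.95, leaning back beyond the hinge; stop at 2.0. The hinge is stiff: the lid stays at any angle and is pushed shut with about 3 N at its free edge.
- lid_hinge (a point): Middle of the lid's hinge line, at the lid's underside on the +y top edge of the case, 86.5 mm above the bench. The hinge line runs along the case's x.
- lid_edge (a point): Middle of the lid's free edge on its outer (top) face, 130 mm from the hinge line; it moves with the lid.
- latch (a joint): Angle of the swing latch in rad, about a vertical pivot: 0 when its arm points straight away from the case (case -y), growing anticlockwise seen from above. Starts between -1.1 and 1.1. It points straight across the lid (case +y) at +3.14 or -3.14, either will do; stops at +3.5 and -3.5. Light friction (1 N at the knob); stays where it is left.
- latch_pivot (a point): Pivot axis of the latch, at the underside of its steel arm (18 mm wide, 8 mm thick, reaching 70 mm from the pivot on the knob side and 15 mm on the other), 97 mm above the bench, 85 mm from the case's centre towards its -y.
- latch_knob (a point): Centre of the latch's upright round red knob, 18 mm across and 37 mm tall, standing on the arm 55 mm from the pivot; knob from 105 to 142 mm above the bench, this point at 123.5 mm. The knob spins freely on its pin, so it can be held and led round without turning the hand.
- rack_center (a point): Centre, half-way up, of the loose ivory slide rack full of glass slides: basket 120 (its x) x 76 (its y) x 30 mm, slides up to 35 mm, 72 mm high in all, about 0.22 kg. This point is 36 mm above its underside, z up. An orange handle bar, 12 mm thick (x), 76 mm long (y), crosses over the middle, 58 to 72 mm above the underside, on an upright at each end. Same end for end.
- stain_jar: small dark-green glass staining jar with a black cap, 70 mm across, 70 mm tall; origin under its centre
- dishes: stack of two flat culture dishes, 90 mm across, 30 mm tall; origin under its centre
- notebook: green notebook lying flat, 150 x 210 x 14 mm; origin under its centre
- reagent: amber reagent bottle with a white cap, 60 mm across, 150 mm tall; origin under its centre
- highlighter: yellow highlighter pen with a black cap lying flat, 130 mm long, 14 mm high; origin on its underside
- slide_box: small closed cardboard box, 85 x 55 x 30 mm; origin under its centre
- wash_bottle: white plastic bottle with a red cap, 68 mm across, 170 mm tall; origin under its centre

How it is judged:
By the outcome, as a careful person would: the job done as asked, in the order asked, and still so for the second after the job is handed in, with the robot touching nothing.
It also fails if it takes over 72 s, if anything falls off the work surface, if the arm or the gripper's body presses on something with over 40 N, if the wrist force passes 120 N, or if a joint passes its speed limit or range.

## Working session

There is one attempt and no reset: what is moved stays moved. The work goes in short steps, Python scripts to look and compute and a tool call to move; the robot and the scene stay as the last step left them, time stands still between calls to the robot, and variables do not carry over. Pictures are saved under pics/ and viewed, and the job is handed in when it is done.

Besides the shell and the picture viewer there is one more tool, called after "Request:" by a JSON object that holds its "api" and its "payload", one argument or row to a line. apply_moves: Moves the arm, as the interface text tells. Its arguments: {"type":"object","properties":{"steps":{"type":"array"},"squeeze":{"type":"number"}},"required":["steps"]}

```bash
ls; mkdir -p pics
python3 - <<'E'
from cell import ctrl
import cv2, numpy as np
o=ctrl.get_obs(); print({k:np.round(v,3) for k,v in o.items()})
for n in("scene","side"):
    p,d=ctrl.snapshot(n); cv2.imwrite(f"pics/{n}0.png",p); np.save(f"pics/{n}0.npy",d)
    c=ctrl.camera_params(n); print(n,{k:np.round(v,4) for k,v in c.items()}, -np.array(c["R"]).T@c["t"])
print(ctrl.camera_params("wrist"))
E
```

```text
pics
{'time': np.float64(0.0), 'joints': array([-1.303,  0.126, -0.041,  1.405, -0.   ,  1.571]), 'qd': array([-0.   , -0.   ,  0.   ,  0.001, -0.   , -0.001]), 'joint_efforts': array([ 3.0000e-03, -4.3591e+01,  3.5293e+01,  1.7000e-02,  0.0000e+00,
       -0.0000e+00]), 'tcp_pos': array([ 0.139, -0.506,  0.231]), 'ee_rot': array([-0.562,  0.429, -0.428,  0.563]), 'contact_force': array([ 0.095,  0.475, -0.465]), 'moment': array([ 0.011, -0.039, -0.031]), 'gripper_width': np.float64(1.002)}
scene {'fx': np.float64(567.6195), 'fy': np.float64(567.6195), 'cx': np.float64(324.5519), 'cy': np.float64(245.8242), 'R': array([[-0.2121,  0.9771, -0.0148],
       [ 0.7035,  0.1422, -0.6964],
       [-0.6783, -0.1581, -0.7175]]), 't': array([ 0.0406, -0.3483,  1.6708])} [1.38695056 0.27407242 0.95696552]
side {'fx': np.float64(599.4477), 'fy': np.float64(599.4477), 'cx': np.float64(325.5502), 'cy': np.float64(242.4994), 'R': array([[-0.8451, -0.5347, -0.0022],
       [-0.3237,  0.5149, -0.7938],
       [ 0.4255, -0.6701, -0.6082]]), 't': array([0.5247, 0.2495, 1.0771])} [0.06580983 0.87371838 0.8543375 ]
{'fx': 401.80296153048147, 'fy': 401.80296153048147, 'cx': 312.9875120970898, 'cy': 243.7140523984505, 'T_tool_cam': array([[ 9.99999942e-01, -3.15105254e-04,  1.31004218e-04,
        -5.92030002e-04],
       [-2.21477639e-04, -3.07228553e-01,  9.51635732e-01,
        -1.42470669e-01],
       [-2.59617183e-04, -9.51635706e-01, -3.07228605e-01,
         7.91797003e-02],
       [ 0.00000000e+00,  0.00000000e+00,  0.00000000e+00,
         1.00000000e+00]])}
```

View pics/scene0.png

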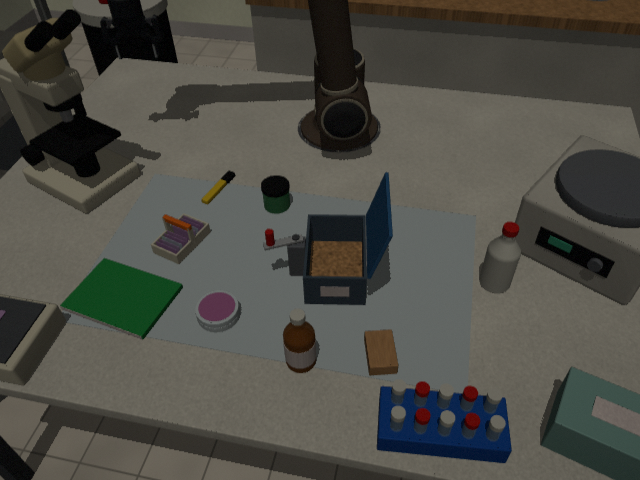

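View pics/side0.png

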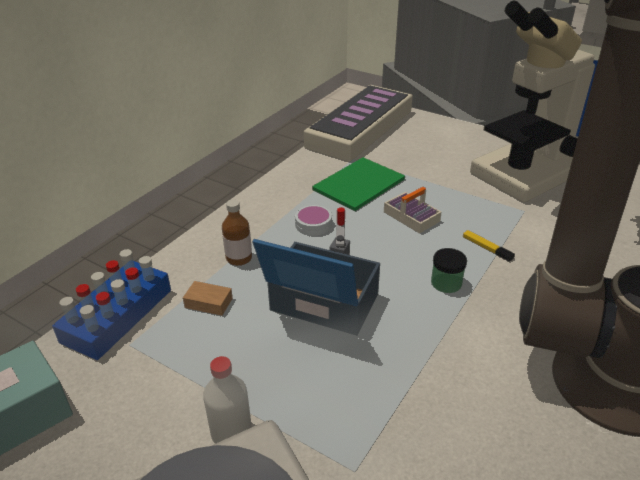

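Scene view: the case is at (335,260) with its lid open on the right and its knob at (269,238). The rack is at (180,238) with its orange bar at (177,222). Next I'll measure these.

```bash
cat > h.py <<'E'
import numpy as np, cv2
from cell import ctrl
from scipy.spatial.transform import Rotation as Rot
def cam(n):
    c=ctrl.camera_params(n); return c
def ray_plane(n,uv,z):
    c=cam(n); R=np.array(c["R"]);t=np.array(c["t"]); o=-R.T@t
    uv=np.atleast_2d(uv).astype(float)
    d=np.c_[(uv[:,0]-c["cx"])/c["fx"],(uv[:,1]-c["cy"])/c["fy"],np.ones(len(uv))]@R
    return o+d*((z-o[2])/d[:,2])[:,None]
def cloud(n,dep,T=None):
    c=cam(n); v,u=np.mgrid[0:480,0:640]
    P=np.stack([(u-c["cx"])/c["fx"]*dep,(v-c["cy"])/c["fy"]*dep,dep],-1)
    if n=="wrist":
        return P@T[:3,:3].T+T[:3,3]
    return (P-np.array(c["t"]))@np.array(c["R"])
def toolT(o):
    T=np.eye(4);T[:3,:3]=Rot.from_quat(o["ee_rot"]).as_matrix();T[:3,3]=o["tcp_pos"];return T
def wristT(o): return toolT(o)@np.array(cam("wrist")["T_tool_cam"])
E
python3 - <<'E'
from h import *
o=ctrl.get_obs(); print(toolT(o).round(3))
for n in("scene","side"):
    p=cv2.imread(f"pics/{n}0.png"); d=np.load(f"pics/{n}0.npy"); W=cloud(n,d)
    hsv=cv2.cvtColor(p,cv2.COLOR_BGR2HSV); H,S,V=[hsv[...,i].astype(int) for i in range(3)]
    ok=(d>0)&(W[...,0]>0.2)&(W[...,0]<0.9)
    org=ok&(H>=5)&(H<=14)&(S>190)&(V>120)&(W[...,2]>.05)&(W[...,1]<-.2)
    red=ok&((H<=4)|(H>=175))&(S>150)&(W[...,1]<0.1)&(W[...,2]>.09)
    lid=ok&(H>98)&(H<112)&(S>130)&(W[...,2]>.07)
    blk=ok&(H>98)&(H<125)&(S>40)
    for nm,m in(("org",org),("red",red),("lid",lid)):
        Q=W[m]; print(n,nm,len(Q))
        if len(Q)>5: print(np.percentile(Q,[2,50,98],axis=0).round(4), np.mean(Q,0).round(4))
        if nm=="org" and len(Q)>5:
            r=cv2.minAreaRect((Q[Q[:,2]>np.percentile(Q[:,2],60)][:,:2]*1000).astype(np.float32)); print("rect",r)
        if nm=="lid" and len(Q)>50:
            c=Q.mean(0);u,s,vt=np.linalg.svd(Q-c,full_matrices=False); print("normal",vt[2],"axes",vt[0])
    cv2.imwrite(f"pics/{n}_crop.png",cv2.resize(p[160:330,130:420] if n=="scene" else p[160:350,230:460],None,fx=2.75,fy=2.75,interpolation=cv2.INTER_CUBIC))
E
```

```text
[[ 0.265 -0.     0.964  0.139]
 [-0.964  0.001  0.265 -0.506]
 [-0.001 -1.    -0.     0.231]
 [ 0.     0.     0.     1.   ]]
scene org 3
scene red 206
[[ 0.3226 -0.6139  0.1077]
 [ 0.5992 -0.0309  0.1417]
 [ 0.6078 -0.0183  0.4571]] [ 0.5171 -0.2304  0.1795]
scene lid 1835
[[ 0.3786 -0.5685  0.0909]
 [ 0.5533  0.1918  0.1603]
 [ 0.635   0.2236  0.2555]] [0.5464 0.1536 0.1633]
normal [-0.08314509 -0.06998632 -0.99407686] axes [ 0.22321171  0.97087775 -0.08702256]
side org 71
[[ 0.5263 -0.2977  0.0683]
 [ 0.5396 -0.2626  0.0716]
 [ 0.5523 -0.2317  0.0753]] [ 0.5394 -0.2636  0.0718]
rect ((538.348388671875, -262.96112060546875), (70.81941986083984, 9.363340377807617), 72.41770935058594)
side red 99
[[ 0.5898 -0.0308  0.109 ]
 [ 0.596  -0.0195  0.1298]
 [ 0.6026 -0.0146  0.1437]] [ 0.596  -0.0205  0.1289]
side lid 1448
[[0.4481 0.17   0.0922]
 [0.5269 0.2018 0.1835]
 [0.6277 0.2246 0.2112]] [0.5343 0.201  0.1718]
normal [-0.20872256  0.94362614 -0.2569136 ] axes [-0.97579629 -0.18341813  0.11907722]
```

View pics/scene_crop.png

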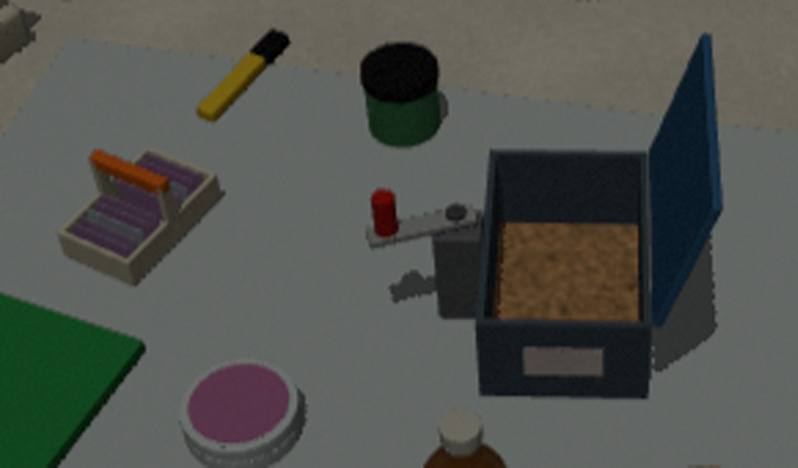

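View pics/side_crop.png

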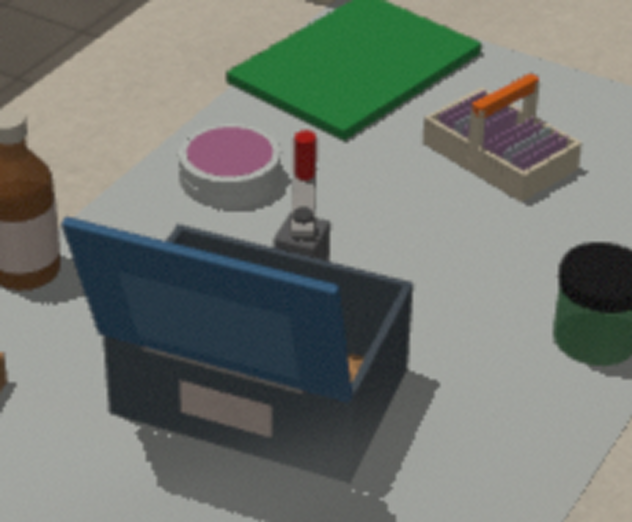

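Run:
```python
from h import *
cr=np.array([[478,322],[650,322],[490,150],[648,152]])/2.75+[130,160]
P=ray_plane("scene",cr,.086); print("corners scene",P.round(4))
cr=np.array([[181,226],[412,283]])/2.75+[230,160]
print("side corners (far +x -y?, -x -y)",ray_plane("side",cr,.086).round(4))
# rim by depth
for n in("scene","side"):
    d=np.load(f"pics/{n}0.npy");W=cloud(n,d)
    m=(d>0)&(W[...,2]>.080)&(W[...,2]<.0895)&(W[...,0]>.38)&(W[...,0]<.72)&(W[...,1]>0.0)&(W[...,1]<.22)
    Q=W[m]; 
    r=cv2.minAreaRect((Q[:,:2]*1000).astype(np.float32)); print(n,len(Q),r)
# knob top & handle by rays
print("knob", ray_plane("scene",np.array([[383,195],[383,232]])/2.75+[130,160],.142)[0].round(4), ray_plane("side",np.array([[305,135]])/2.75+[230,160],.142).round(4))
print("pivot",ray_plane("scene",np.array([[457,212]])/2.75+[130,160],.107).round(4))
# handle top rays (z .072): 4 corners of top face
h=np.array([[91,153],[97,149],[168,181],[162,190]])/2.75+[130,160]
H=ray_plane("scene",h,.072); print("handle scene",H.round(4),H.mean(0))
h=np.array([[475,103],[474,110],[538,75],[538,82]])/2.75+[230,160]
H=ray_plane("side",h,.072); print("handle side",H.round(4),H.mean(0))
# rack depth base corners at z=.030 
for n in("scene","side"):
    d=np.load(f"pics/{n}0.npy");W=cloud(n,d)
    m=(d>0)&(W[...,2]>.02)&(W[...,2]<.09)&(W[...,0]>.40)&(W[...,0]<.66)&(W[...,1]<-.16)&(W[...,1]>-.38)
    m[:, :]&=True
    Q=W[m];r=cv2.minAreaRect((Q[:,:2]*1000).astype(np.float32)); print(n,len(Q),r)
```

```text
corners scene [[0.6584 0.0596 0.086 ]
 [0.6331 0.184  0.086 ]
 [0.4746 0.025  0.086 ]
 [0.4515 0.1525 0.086 ]]
side corners (far +x -y?, -x -y) [[0.6571 0.0597 0.086 ]
 [0.4745 0.0262 0.086 ]]
scene 901 ((558.0675659179688, 86.80340576171875), (197.74172973632812, 171.6295623779297), 11.213927268981934)
side 746 ((558.868408203125, 93.91696166992188), (191.4755859375, 177.27371215820312), 10.314444541931152)
knob [ 0.5973 -0.0261  0.142 ] [[ 0.5987 -0.026   0.142 ]]
pivot [[0.5701 0.0223 0.107 ]]
handle scene [[ 0.5293 -0.3064  0.072 ]
 [ 0.5237 -0.3035  0.072 ]
 [ 0.5486 -0.2302  0.072 ]
 [ 0.5596 -0.231   0.072 ]] [ 0.54028948 -0.26777402  0.072     ]
handle side [[ 0.552  -0.2346  0.072 ]
 [ 0.5478 -0.2243  0.072 ]
 [ 0.525  -0.305   0.072 ]
 [ 0.5201 -0.2944  0.072 ]] [ 0.53620413 -0.26458911  0.072     ]
scene 1419 ((538.483642578125, -270.7451171875), (81.7022476196289, 124.44417572021484), 72.95011901855469)
side 1156 ((539.3619384765625, -267.11578369140625), (86.39835357666016, 125.97278594970703), 71.95896911621094)
```

Run:
```python
from h import *
for n in("scene","side"):
    d=np.load(f"pics/{n}0.npy");W=cloud(n,d)
    m=(d>0)&(W[...,2]>.13)&(W[...,0]>.12)&(W[...,0]<.9)&(W[...,1]<.5)&(W[...,1]>-1)
    Q=W[m]
    H,xe,ye=np.histogram2d(Q[:,0],Q[:,1],bins=[np.arange(.1,.95,.1),np.arange(-1,.55,.1)])
    print(n,ye.round(1)); 
    for i,r in enumerate(H): print(round(xe[i],2),r.astype(int))
# lid angle in case frame
a=np.radians(10.6);c=np.array([.5544,.1053]);ex=np.array([np.cos(a),np.sin(a)]);ey=np.array([-np.sin(a),np.cos(a)])
for n in("scene","side"):
    p=cv2.imread(f"pics/{n}0.png");d=np.load(f"pics/{n}0.npy");W=cloud(n,d)
    hsv=cv2.cvtColor(p,cv2.COLOR_BGR2HSV); Hh,S=hsv[...,0],hsv[...,1]
    m=(d>0)&(Hh>98)&(Hh<112)&(S>130)&(W[...,2]>.10)&(W[...,0]>.42)&(W[...,0]<.67)&(W[...,1]>.12)&(W[...,1]<.27)
    Q=W[m];X=(Q[:,:2]-c)@ex;Y=(Q[:,:2]-c)@ey;Z=Q[:,2]
    pf=np.polyfit(Z,Y,1);print(n,"lid slope",pf,"theta",np.pi/2+np.arctan(pf[0]),"Zmax",np.percentile(Z,99.5),"X",np.percentile(X,[1,99]),"Y at hinge",np.polyval(pf,.0865))
```

```text
scene [-1.  -0.9 -0.8 -0.7 -0.6 -0.5 -0.4 -0.3 -0.2 -0.1 -0.   0.1  0.2  0.3
  0.4  0.5]
0.1 [   0    0    0    0  861 1041    0    0    0 1148 4022  114    0    0
    0]
0.2 [ 0  0  0 13  6  0  0  0  0  0  0  0  0  0  0]
0.3 [   0    0  731 1885 2638  389    0    0    0    0    0    0    0    0
   54]
0.4 [   0    0    0 1095 2998  203    0    0    0    0    0  300    7    0
  141]
0.5 [  0   0   0   0   0   0   0   0   0  33   0 388 262   0 394]
0.6 [  0   0   0   0   0   0   0   0   0  44   0  51 305   0   0]
0.7 [ 0  0  0  0  0  0  0  0  0  0 80  0  0  0  0]
0.8 [  0   0   0   0   0   0   0   0   0   0 147   0   0   0   0]
side [-1.  -0.9 -0.8 -0.7 -0.6 -0.5 -0.4 -0.3 -0.2 -0.1 -0.   0.1  0.2  0.3
  0.4  0.5]
0.1 [    0     0     0     0     0     0     0     0     0   109 12556   764
     0     0     0]
0.2 [  0   0 194 779  17   0   0   0   0   0   0   0   0   0   0]
0.3 [   0    0   29 1968 3706  476    0    0    0    0    0    0    0    0
  119]
0.4 [   0    0    0  191 1490  199    0    0    0    0    0  810   81    0
   48]
0.5 [   0    0    0    0    0    0    0    0    0   46    0  431 1050    0
  665]
0.6 [  0   0   0   0   0   0   0   0   0  17   0   1 443   0   0]
0.7 [  0   0   0   0   0   0   0   0   0   0 107   3   0   0   0]
0.8 [ 0  0  0  0  0  0  0  0  0  0 48  1  0  0  0]
scene lid slope [0.30567284 0.03640345] theta 1.867449403736989 Zmax 0.21381239558510948 X [-0.08331407  0.09721664] Y at hinge 0.0628441486006836
side lid slope [0.27838794 0.04954347] theta 1.842309545270278 Zmax 0.21252090114819 X [-0.09083714  0.0920591 ] Y at hinge 0.07362403196426606
```

Request:
{"api": "apply_moves", "payload": {
  "steps": [
    [[0,-0.05,0,0,-8,0,1],[0,-0.05,0,0,-16,0,1]]
  ]
}}

```text
time: 0.3
tcp_pos: [0.1391, -0.5068, 0.2852]
ee_rot: [0.619, -0.344, 0.346, -0.616]
contact_force: [0.0, -0.5, 1.2]
gripper_width: 0.999
```

Run:
```python
from h import *
o=ctrl.get_obs(); print(o["time"],o["joints"].round(3),o["tcp_pos"].round(3)); print(toolT(o).round(3))
```

```text
0.3 [-1.303  0.13   0.083  1.52   0.     1.286] [ 0.139 -0.507  0.285]
[[ 0.525  0.001  0.851  0.139]
 [-0.851 -0.004  0.525 -0.507]
 [ 0.004 -1.    -0.001  0.285]
 [ 0.     0.     0.     1.   ]]
```

Run:
```python
from h import *
for n in("scene","side"):
    d=np.load(f"pics/{n}0.npy");W=cloud(n,d)
    m=(d>0)&(W[...,2]>.06)&(W[...,0]>.2)&(W[...,0]<.56)&(W[...,1]<-.32)&(W[...,1]>-.9)
    Q=W[m]
    for z0 in np.arange(.05,.5,.05):
        q=Q[(Q[:,2]>z0)&(Q[:,2]<z0+.05)]
        if len(q)>5: print(n,round(z0,2),len(q),np.percentile(q[:,0],[1,99]).round(3),np.percentile(q[:,1],[1,99]).round(3))
```

```text
scene 0.05 564 [0.366 0.419] [-0.745 -0.556]
scene 0.1 713 [0.318 0.474] [-0.747 -0.49 ]
scene 0.15 2902 [0.305 0.465] [-0.74  -0.497]
scene 0.2 835 [0.345 0.393] [-0.746 -0.54 ]
scene 0.25 1350 [0.357 0.434] [-0.74  -0.533]
scene 0.3 1574 [0.347 0.433] [-0.724 -0.533]
scene 0.35 1074 [0.347 0.447] [-0.649 -0.525]
scene 0.4 1129 [0.346 0.458] [-0.622 -0.471]
scene 0.45 583 [0.372 0.464] [-0.529 -0.466]
side 0.05 652 [0.265 0.406] [-0.67  -0.553]
side 0.1 841 [0.266 0.472] [-0.711 -0.487]
side 0.15 2333 [0.28  0.462] [-0.705 -0.495]
side 0.2 803 [0.279 0.383] [-0.711 -0.536]
side 0.25 1366 [0.279 0.431] [-0.709 -0.53 ]
side 0.3 1467 [0.287 0.43 ] [-0.712 -0.531]
side 0.35 1032 [0.309 0.441] [-0.609 -0.522]
side 0.4 996 [0.322 0.451] [-0.576 -0.466]
side 0.45 440 [0.367 0.463] [-0.515 -0.462]
```

Request:
{"api": "apply_moves", "payload": {
  "steps": [
    [[-0.032,-0.005,0.038,0,-8,0,1],[-0.064,-0.005,0.076,0,-16,0,1],[-0.095,-0.01,0.115,0,-24,0,1],[-0.127,-0.015,0.154,0,-32,0,1],[-0.159,-0.015,0.193,0,-40,0,1],[-0.14,-0.01,0.22,0,-48,0,1],[-0.12,0,0.255,0,-56,0,1],[-0.095,0,0.295,0,-64,0,1],[-0.07,0,0.335,0,-72,0,1],[-0.045,0,0.38,0,-80,0,1],[-0.02,0,0.42,0,-88,0,1],[0,0,0.45,0,-96,0,1],[0.005,0,0.466,0,-104,0,1],[0.005,0,0.466,0,-112,0,1],[0.005,0,0.466,0,-120,0,1]]
  ]
}}

```text
time: 1.8
tcp_pos: [0.5402, -0.2678, 0.28]
ee_rot: [-0.606, -0.362, 0.363, 0.608]
contact_force: [-1.3, 0.1, 0.2]
gripper_width: 0.999
```

Request:
{"api": "apply_moves", "payload": {
  "steps": [
    [[0,0.006,0,0,-8,0,1],[0,0.012,0,0,-16,0,1],[0,0.018,0,0,-24,0,1],[0,0.024,0,0,-32,0,1],[0,0.03,0,0,-40,0,1],[0,0.036,0,0,-48,0,1],[0,0.042,0,0,-56,0,1],[0,0.048,0,0,-64,0,1],[0,0.054,0,0,-72,0,1],[0,0.06,0,0,-80,0,1],[0,0.07,0,0,-88,0,1],[0,0.08,0,0,-96,0,1],[0,0.08,0,0,-100,0,1],[0,0.08,0,0,-100,0,1],[0,0.08,0,0,-100,0,1]]
  ]
}}

```text
time: 3.3
tcp_pos: [0.5395, -0.2681, 0.2011]
ee_rot: [0.115, 0.698, -0.698, -0.115]
contact_force: [0.7, -0.1, -0.5]
gripper_width: 0.998
```

Run:
```python
from h import *
o=ctrl.get_obs(); p,d=ctrl.snapshot("wrist"); cv2.imwrite("pics/w1.png",p); np.save("pics/w1.npy",d)
print(o["time"],o["joints"].round(3),o["tcp_pos"].round(4)); print(toolT(o).round(3))
np.save("pics/w1T.npy",wristT(o)); W=cloud("wrist",d,wristT(o))
hsv=cv2.cvtColor(p,cv2.COLOR_BGR2HSV); H,S=hsv[...,0],hsv[...,1]
m=(d>0)&(H>=4)&(H<=16)&(S>170)&(W[...,2]>.05)&(W[...,2]<.09)
Q=W[m];print(len(Q),np.percentile(Q,[1,50,99],axis=0).round(4))
t=Q[Q[:,2]>.068];print(cv2.minAreaRect((t[:,:2]*1000).astype(np.float32)))
```

```text
3.3 [-0.461  0.275  0.079  1.374 -0.    -1.705] [ 0.5395 -0.2681  0.2011]
[[-0.947 -0.    -0.322  0.539]
 [ 0.322  0.    -0.947 -0.268]
 [ 0.    -1.    -0.     0.201]
 [ 0.     0.     0.     1.   ]]
1601 [[ 0.5266 -0.3069  0.07  ]
 [ 0.5398 -0.2731  0.0718]
 [ 0.5538 -0.2366  0.0734]]
((540.424072265625, -271.28570556640625), (75.2070541381836, 11.523662567138672), 73.26453399658203)
```

View pics/w1.png

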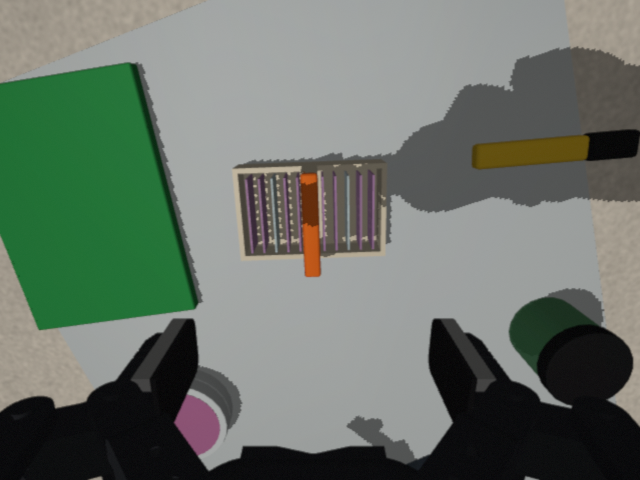

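The bar is at (311,225) in the wrist picture, nearly centred between the jaws. I'll descend and grip.

Request:
{"api": "apply_moves", "payload": {
  "steps": [
    [[-0.002,0.04,0.003,0,-2,0,1],[-0.002,0.08,0.003,0,-2,0,0.8],[-0.002,0.12,0.003,0,-2,0,0.6],[-0.002,0.14,0.003,0,-2,0,0.6],[-0.002,0.152,0.003,0,-2,0,0.6],[-0.002,0.152,0.003,0,-2,0,0.6],[-0.002,0.152,0.003,0,-2,0,0],[-0.002,0.152,0.003,0,-2,0,0],[-0.002,0.152,0.003,0,-2,0,0],[-0.002,0.152,0.003,0,-2,0,0],[-0.002,0.152,0.003,0,-2,0,0],[-0.002,0.152,0.003,0,-2,0,0],[-0.002,0.152,0.003,0,-2,0,0]]
  ],
  "squeeze": 50
}}

```text
time: 4.65
tcp_pos: [0.5415, -0.2721, 0.0511]
ee_rot: [-0.103, -0.699, 0.7, 0.101]
contact_force: [-0.9, 0.1, 6.3]
gripper_width: 0.126
```

Run:
```python
from h import *
o=ctrl.get_obs(); p,d=ctrl.snapshot("wrist"); cv2.imwrite("pics/w2.png",p)
print(o["time"],o["tcp_pos"].round(4),o["gripper_width"],o["contact_force"]); print(toolT(o).round(4))
```

```text
4.65 [ 0.5415 -0.2721  0.0511] 0.12550489861177766 [-0.8612486   0.13341708  6.32891614]
[[-9.580e-01  2.800e-03 -2.867e-01  5.415e-01]
 [ 2.867e-01 -1.400e-03 -9.580e-01 -2.721e-01]
 [-3.100e-03 -1.000e+00  6.000e-04  5.110e-02]
 [ 0.000e+00  0.000e+00  0.000e+00  1.000e+00]]
```

View pics/w2.png

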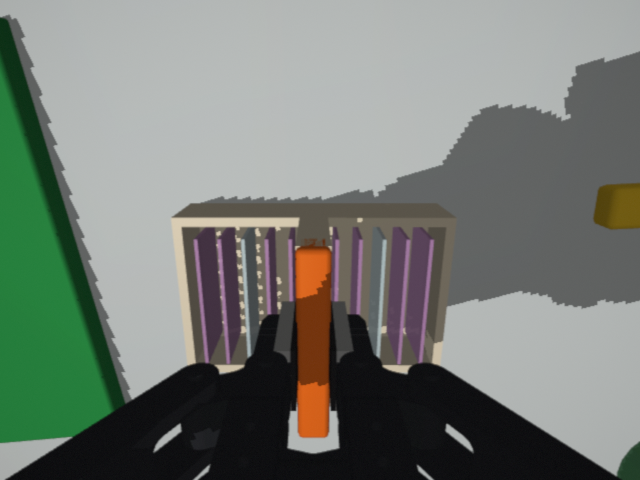

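Request:
{"api": "apply_moves", "payload": {
  "steps": [
    [[0,-0.02,0,0,0,0,0],[0,-0.06,0,0,0,0,0],[0,-0.1,0,0,0,0,0],[0,-0.14,0,0,0,0,0],[0,-0.18,0,0,0,0,0],[0.004,-0.18,-0.015,0,-2,0,0],[0.012,-0.18,-0.045,0,-4,0,0],[0.02,-0.18,-0.075,0,-6,0,0],[0.029,-0.18,-0.11,0,-9,0,0],[0.039,-0.18,-0.15,0,-12,0,0],[0.05,-0.18,-0.19,0,-15,0,0],[0.061,-0.18,-0.23,0,-18,0,0],[0.071,-0.18,-0.27,0,-21,0,0],[0.081,-0.18,-0.31,0,-24,0,0],[0.09,-0.18,-0.34,0,-26,0,0],[0.094,-0.18,-0.358,0,-27,0,0],[0.096,-0.18,-0.365,0,-27,0,0],[0.096,-0.18,-0.365,0,-27,0,0]]
  ]
}}

```text
time: 6.5
tcp_pos: [0.5525, 0.1063, 0.2283]
ee_rot: [0.065, -0.704, 0.704, -0.064]
contact_force: [0.3, -0.3, -2.8]
gripper_width: 0.127
```

Run:
```python
from h import *
o=ctrl.get_obs(); 
print(o["time"],o["joints"].round(3),o["tcp_pos"].round(4),o["gripper_width"],o["contact_force"]); print(toolT(o).round(4))
p,d=ctrl.snapshot("wrist"); cv2.imwrite("pics/w3.png",p); np.save("pics/w3.npy",d);np.save("pics/w3T.npy",wristT(o))
p,d=ctrl.snapshot("scene"); cv2.imwrite("pics/s3.png",p)
```

```text
6.5 [ 0.19   0.199  0.041  1.414 -0.    -1.563] [0.5525 0.1063 0.2283] 0.12689136102681914 [ 0.32330832 -0.27861969 -2.75788518]
[[-9.835e-01 -1.500e-03  1.810e-01  5.525e-01]
 [-1.810e-01 -4.000e-04 -9.835e-01  1.063e-01]
 [ 1.600e-03 -1.000e+00  1.000e-04  2.283e-01]
 [ 0.000e+00  0.000e+00  0.000e+00  1.000e+00]]
```

View pics/w3.png

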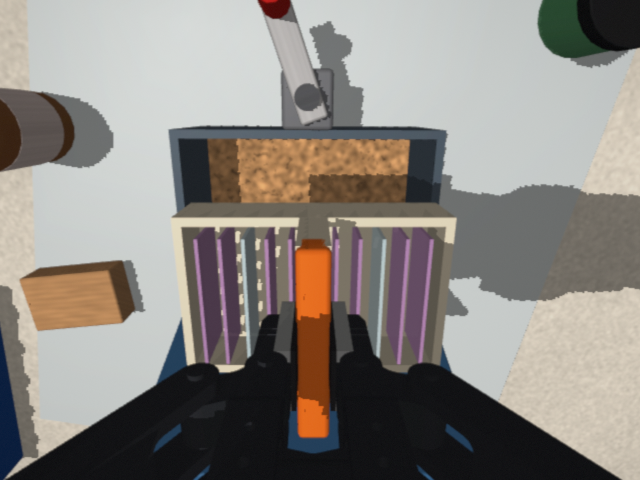

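View pics/s3.png

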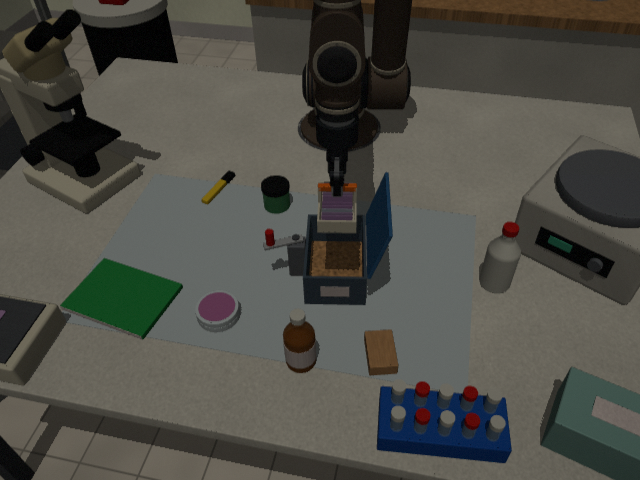

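The wrist view shows the -y rim running from (170,130) to (446,130) and the pivot at (308,97). I'll use these to refine the case pose.

Run:
```python
from h import *
T=np.load("pics/w3T.npy");d=np.load("pics/w3.npy");c=cam("wrist");W=cloud("wrist",d,T);p=cv2.imread("pics/w3.png")
def rp(uv,z):
    r=T[:3,:3]@np.array([(uv[0]-c["cx"])/c["fx"],(uv[1]-c["cy"])/c["fy"],1]); return T[:3,3]+r*(z-T[2,3])/r[2]
A=rp((446,130),.086);B=rp((170,130),.086);P=rp((308,97),.107)
print(A,B,np.linalg.norm(A-B),np.degrees(np.arctan2(*(B-A)[1::-1])),P)
e=(B-A)[:2]/np.linalg.norm((B-A)[:2]);n=np.array([-e[1],e[0]])
print("centre from rim",(A+B)[:2]/2+.065*n,"from pivot",P[:2]+.085*n)
hsv=cv2.cvtColor(p,cv2.COLOR_BGR2HSV); H,S=hsv[...,0],hsv[...,1]
m=(d>0)&(H>=4)&(H<=16)&(S>170)&(W[...,2]>.2)
t=W[m];print(np.percentile(t,[1,50,99],axis=0)); r=cv2.minAreaRect((t[:,:2]*1000).astype(np.float32)); print(r)
print("rim z", W[132,250:380:30].round(4))
print(hsv[195:200,300],W[215,200:440:60].round(4))
```

```text
[0.47566806 0.02329998 0.086     ] [0.66094368 0.05735313 0.086     ] 0.1883790634680772 10.414572386393342 [0.57167939 0.02020229 0.107     ]
centre from rim [0.55655587 0.10425572] from pivot [0.556314   0.10380196]
[[0.54224188 0.0695363  0.24179684]
 [0.5536243  0.1003903  0.24890853]
 [0.563699   0.14217874 0.25143347]]
((552.5379638671875, 106.59312438964844), (12.805952072143555, 76.04027557373047), 11.047143936157227)
rim z [[0.6072 0.0488 0.0852]
 [0.5869 0.0451 0.0861]
 [0.5667 0.0414 0.0862]
 [0.5465 0.0377 0.0857]
 [0.5263 0.034  0.0854]]
[[ 15 133 140]
 [ 14 131 134]
 [ 14 133 121]
 [ 15 132 118]
 [ 15 132 131]] [[0.6071 0.0786 0.2032]
 [0.5818 0.074  0.2033]
 [0.5565 0.0693 0.2033]
 [0.5312 0.0646 0.2034]]
```

Request:
{"api": "apply_moves", "payload": {
  "steps": [
    [[-0.003,0.02,0.003,0,0,0,0],[-0.003,0.055,0.003,0,0,0,0],[-0.003,0.09,0.003,0,0,0,0],[-0.003,0.12,0.003,0,0,0,0],[-0.003,0.14,0.003,0,0,0,0],[-0.003,0.152,0.003,0,0,0,0],[-0.003,0.16,0.003,0,0,0,0],[-0.003,0.164,0.003,0,0,0,0],[-0.003,0.167,0.003,0,0,0,0],[-0.003,0.167,0.003,0,0,0,0]]
  ]
}}

```text
time: 7.6
tcp_pos: [0.557, 0.1032, 0.0628]
ee_rot: [-0.063, 0.704, -0.704, 0.064]
contact_force: [-0.2, 0.1, -1.6]
gripper_width: 0.128
```

Request:
{"api": "apply_moves", "payload": {
  "steps": [
    [[0,0.002,0,0,0,0,0],[0,0.004,0,0,0,0,0],[0,0.005,0,0,0,0,0],[0,0.005,0,0,0,0,0],[0,0.005,0,0,0,0,0]]
  ]
}}

```text
time: 8.1
tcp_pos: [0.5566, 0.1032, 0.0574]
ee_rot: [-0.064, 0.704, -0.704, 0.064]
contact_force: [0.9, -0.7, -2.3]
gripper_width: 0.126
```

Request:
{"api": "apply_moves", "payload": {
  "steps": [
    [[0,0.001,0,0,0,0,0],[0,0.002,0,0,0,0,0],[0,0.003,0,0,0,0,0],[0,0.003,0,0,0,0,0]]
  ]
}}

```text
time: 8.5
tcp_pos: [0.5567, 0.1033, 0.0571]
ee_rot: [-0.063, 0.704, -0.704, 0.064]
contact_force: [-7.1, -1.5, 15.8]
gripper_width: 0.126
```

Run:
```python
from h import *
o=ctrl.get_obs(); 
print(o["time"],o["tcp_pos"].round(4),o["gripper_width"],o["contact_force"]); print(toolT(o).round(4))
p,d=ctrl.snapshot("wrist"); cv2.imwrite("pics/w4.png",p); W=cloud("wrist",d,wristT(o)); print(W[215,200:440:60].round(4))
```

```text
8.5 [0.5567 0.1033 0.0571] 0.12586933773216752 [-7.14186626 -1.53554915 15.8073967 ]
[[-9.837e-01  2.000e-03  1.796e-01  5.567e-01]
 [-1.796e-01  4.000e-04 -9.837e-01  1.033e-01]
 [-2.100e-03 -1.000e+00 -1.000e-04  5.710e-02]
 [ 0.000e+00  0.000e+00  0.000e+00  1.000e+00]]
[[0.6116 0.0757 0.0312]
 [0.5861 0.071  0.0314]
 [0.5608 0.0661 0.0328]
 [0.5356 0.0615 0.0328]]
```

View pics/w4.png

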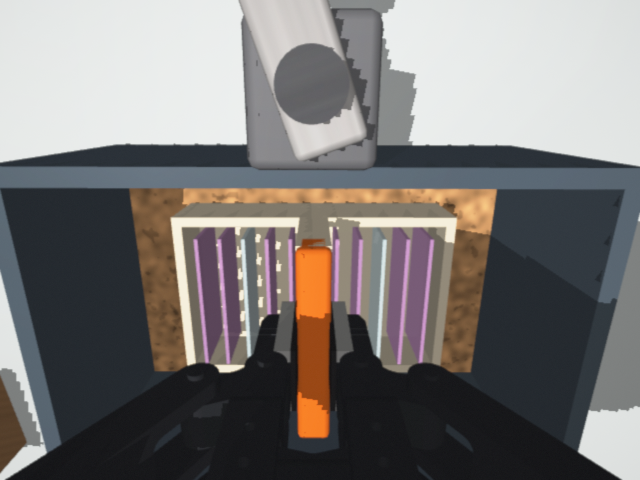

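The rack sits squarely on the floor inside the walls (basket x 175–455 in the wrist view). I'll release, lift clear and go behind the lid.

Request:
{"api": "apply_moves", "payload": {
  "steps": [
    [[0,0,0,0,0,0,0.5],[0,0,0,0,0,0,0.5],[0,0,0,0,0,0,0.5],[0,0,0,0,0,0,0.5],[0,-0.02,0,0,0,0,0.5],[0,-0.06,0,0,0,0,0.5],[0,-0.11,0,0,0,0,0.5],[0,-0.16,0,0,0,0,0],[0,-0.2,0,0,0,0,0],[0,-0.235,0,0,0,0,0],[0,-0.25,0,0,0,0,0],[0,-0.25,-0.03,0,0,0,0],[0,-0.25,-0.07,0,0,0,0],[0,-0.25,-0.11,0,0,0,0],[0,-0.25,-0.14,0,0,0,0],[0,-0.25,-0.155,0,0,0,0],[0,-0.25,-0.155,0,0,0,0]]
  ]
}}

```text
time: 10.25
tcp_pos: [0.5284, 0.2572, 0.3037]
ee_rot: [0.065, -0.704, 0.704, -0.064]
contact_force: [0.2, -0.4, -0.1]
gripper_width: 0.0
```

```bash
cat >> h.py <<'E'
C0=np.array([.556,.1045]);ya=np.radians(10.5);EX=np.array([np.cos(ya),np.sin(ya)]);EY=np.array([-np.sin(ya),np.cos(ya)])
def cf(P): # case frame
    P=np.atleast_2d(P); return np.c_[(P[:,:2]-C0)@EX,(P[:,:2]-C0)@EY,P[:,2]]
def state():
    o=ctrl.get_obs();T=toolT(o)
    print(round(float(o["time"]),2),"tcp",o["tcp_pos"].round(4),"case",cf(o["tcp_pos"]).round(4)[0],"F",o["contact_force"].round(1),"w",round(float(o["gripper_width"]),3),"yaw",np.degrees(np.arctan2(T[1,0],T[0,0])).round(2),"tilt",T[2,[0,2]].round(4)); return o
E
python3 - <<'E'
from h import *
o=state()
p,d=ctrl.snapshot("scene"); cv2.imwrite("pics/s5.png",p[140:400,180:560].copy()); W=cloud("scene",d)
hsv=cv2.cvtColor(p,cv2.COLOR_BGR2HSV);H,S=hsv[...,0],hsv[...,1]
Q=cf(W.reshape(-1,3));m=((d>0)&(H>98)&(H<112)&(S>130)).ravel()&(abs(Q[:,0])<.1)&(Q[:,1]>.05)&(Q[:,1]<.14)&(Q[:,2]>.1);Q=Q[m]
print(np.polyfit(Q[:,2],Q[:,1],1),np.percentile(Q,[1,99],axis=0))
E
```

```text
10.25 tcp [0.5284 0.2572 0.3037] case [0.0007 0.1551 0.3037] F [ 0.2 -0.4 -0.1] w 0.0 yaw -169.51 tilt [0.0007 0.0002]
[0.27449402 0.04254079] [[-0.0860834   0.06876819  0.10157256]
 [ 0.09607291  0.10681854  0.213721  ]]
```

View pics/s5.png

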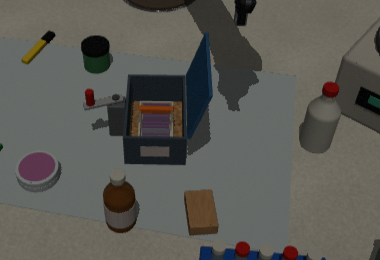

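The rack stands upright inside the case (crop px 157,120). Now I'll push the lid over from behind along its arc.

Request:
{"api": "apply_moves", "payload": {
  "steps": [
    [[0,0.03,0,0,0,0,0],[0,0.07,0,0,0,0,0],[0,0.1,0,0,0,0,0],[0,0.114,0,0,0,0,0],[0,0.114,0.015,0,0,0,0],[0,0.114,0.03,0,0,0,0],[0,0.114,0.04,0,0,0,0],[0,0.114,0.05,0,0,0,0],[0,0.113,0.06,0,0,0,0],[0,0.111,0.071,0,0,0,0],[0,0.11,0.085,0,0,0,0],[0,0.109,0.1,0,0,0,0],[0,0.113,0.114,0,0,0,0],[0,0.118,0.127,0,0,0,0],[0,0.125,0.14,0,0,0,0],[0,0.134,0.151,0,0,0,0],[0,0.145,0.161,0,0,0,0],[0,0.156,0.17,0,0,0,0],[0,0.156,0.17,0,0,0,0]]
  ]
}}

```text
time: 12.2
tcp_pos: [0.5583, 0.0871, 0.1458]
ee_rot: [0.065, -0.704, 0.704, -0.062]
contact_force: [-0.3, 0.5, 0.4]
gripper_width: 0.002
```

Run:
```python
from h import *
o=state()
p,d=ctrl.snapshot("scene"); cv2.imwrite("pics/s6.png",p[140:400,180:560].copy())
```

```text
12.2 tcp [0.5583 0.0871 0.1458] case [-0.0009 -0.0175  0.1458] F [-0.3  0.5  0.4] w 0.002 yaw -169.73 tilt [0.0037 0.0003]
```

View pics/s6.png

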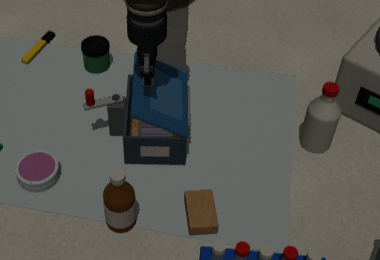

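The lid is down to about 30°. I'll push it the rest of the way shut.

Request:
{"api": "apply_moves", "payload": {
  "steps": [
    [[0,0.012,0.006,0,0,0,0],[0,0.023,0.01,0,0,0,0],[0,0.033,0.013,0,0,0,0],[0,0.042,0.015,0,0,0,0],[0,0.048,0.016,0,0,0,0],[0,0.051,0.016,0,0,0,0],[0,0.053,0.016,0,0,0,0],[0,0.053,0.016,0,0,0,0]]
  ]
}}

```text
time: 13.05
tcp_pos: [0.562, 0.0728, 0.0951]
ee_rot: [-0.064, 0.704, -0.704, 0.064]
contact_force: [0.3, 0.0, 0.1]
gripper_width: -0.0
```

Run:
```python
from h import *
o=state()
```

```text
13.05 tcp [0.562  0.0728 0.0951] case [ 0.0002 -0.0323  0.0951] F [0.3 0.  0.1] w -0.0 yaw -169.65 tilt [ 0.0003 -0.0002]
```

Request:
{"api": "apply_moves", "payload": {
  "steps": [
    [[0,0.001,0,0,0,0,0],[0,0.002,0,0,0,0,0],[0,0.003,0,0,0,0,0],[0,0.003,0,0,0,0,0]]
  ]
}}

```text
time: 13.45
tcp_pos: [0.5624, 0.0728, 0.0944]
ee_rot: [-0.063, 0.704, -0.704, 0.065]
contact_force: [-4.2, 0.0, 12.3]
gripper_width: -0.002
```

The lid is shut, with a 12 N reaction at 94.4 mm. I'll lift and look at the latch.

Request:
{"api": "apply_moves", "payload": {
  "steps": [
    [[0,-0.02,0,0,0,0,0],[0,-0.05,0,0,0,0,0.2],[0,-0.09,0,0,0,0,0.5],[0,-0.12,0,0,0,0,0.7],[-0.005,-0.14,0.03,0,0,0,0.7],[-0.01,-0.15,0.06,0,0,0,0.7],[-0.015,-0.15,0.09,0,0,0,0.7],[-0.017,-0.15,0.103,0,0,0,0.7],[-0.017,-0.15,0.103,0,0,0,0.7],[-0.017,-0.15,0.103,0,0,0,0.7]]
  ]
}}

```text
time: 14.45
tcp_pos: [0.597, -0.0251, 0.2419]
ee_rot: [-0.064, 0.704, -0.704, 0.063]
contact_force: [-0.3, -0.3, 0.4]
gripper_width: 0.701
```

Run:
```python
from h import *
o=state()
p,d=ctrl.snapshot("wrist"); cv2.imwrite("pics/w7.png",p); W=cloud("wrist",d,wristT(o))
hsv=cv2.cvtColor(p,cv2.COLOR_BGR2HSV);H,S=hsv[...,0],hsv[...,1]
m=(d>0)&((H<=4)|(H>=175))&(S>150)&(W[...,2]>.1)&(W[...,2]<.16)
Q=W[m];print(len(Q),np.percentile(Q,[1,50,99],axis=0).round(4)); t=Q[Q[:,2]>.138]; print("top",cv2.minEnclosingCircle((t[:,:2]*1000).astype(np.float32)),t.mean(0))
ps,d=ctrl.snapshot("scene"); cv2.imwrite("pics/s7.png",cv2.resize(ps[180:320,240:420],None,fx=3,fy=3)); W=cloud("scene",d)
hsv=cv2.cvtColor(ps,cv2.COLOR_BGR2HSV);H,S=hsv[...,0],hsv[...,1]
m=(d>0)&(H>98)&(H<112)&(S>130)
Q=cf(W[m]);Q=Q[(abs(Q[:,0])<.1)&(abs(Q[:,1])<.09)]
print("lid",len(Q),np.percentile(Q,[1,50,99],axis=0).round(4)); A=np.c_[Q[:,1],Q[:,0],np.ones(len(Q))];print("slope",np.linalg.lstsq(A,Q[:,2],rcond=None)[0])
ps,d=ctrl.snapshot("side"); cv2.imwrite("pics/sd7.png",cv2.resize(ps[180:340,220:460],None,fx=3,fy=3)); W=cloud("side",d)
hsv=cv2.cvtColor(ps,cv2.COLOR_BGR2HSV);H,S=hsv[...,0],hsv[...,1]
m=(d>0)&(H>98)&(H<112)&(S>130)&(W[...,2]>.085)
Q=cf(W[m]);Q=Q[(abs(Q[:,0])<.1)&(abs(Q[:,1])<.09)]
print("lid side",len(Q),np.percentile(Q,[1,50,99],axis=0).round(4)); A=np.c_[Q[:,1],Q[:,0],np.ones(len(Q))];print("slope",np.linalg.lstsq(A,Q[:,2],rcond=None)[0])
```

```text
14.45 tcp [ 0.597  -0.0251  0.2419] case [ 0.0167 -0.1349  0.2419] F [-0.3 -0.3  0.4] w 0.701 yaw -169.67 tilt [ 0.0008 -0.0008]
798 [[ 0.592  -0.0364  0.1109]
 [ 0.6001 -0.0315  0.1412]
 [ 0.6079 -0.0205  0.1431]]
top ((599.8882446289062, -28.310800552368164), 8.831786155700684) [ 0.5999518  -0.02852316  0.14159209]
lid 3914 [[-0.0901 -0.0635  0.0901]
 [ 0.0123 -0.0003  0.0956]
 [ 0.0946  0.0626  0.0996]]
slope [ 0.00249785 -0.00488377  0.09555459]
lid side 2442 [[-0.0928 -0.0603  0.0911]
 [-0.0103 -0.0018  0.0947]
 [ 0.0914  0.0671  0.098 ]]
slope [ 0.0010281  -0.0006168   0.09467583]
```

View pics/w7.png

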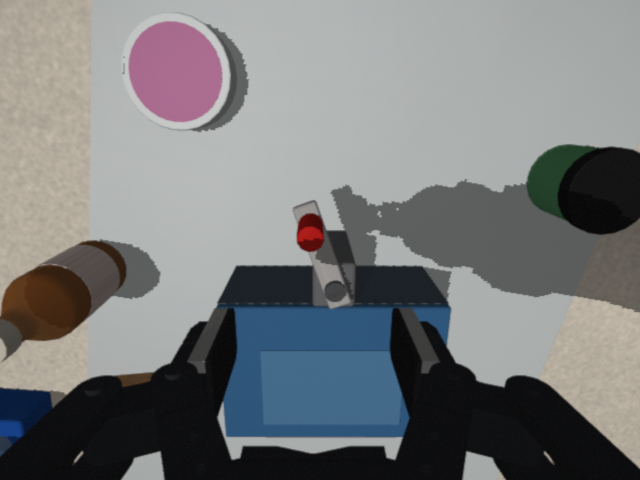

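View pics/sd7.png

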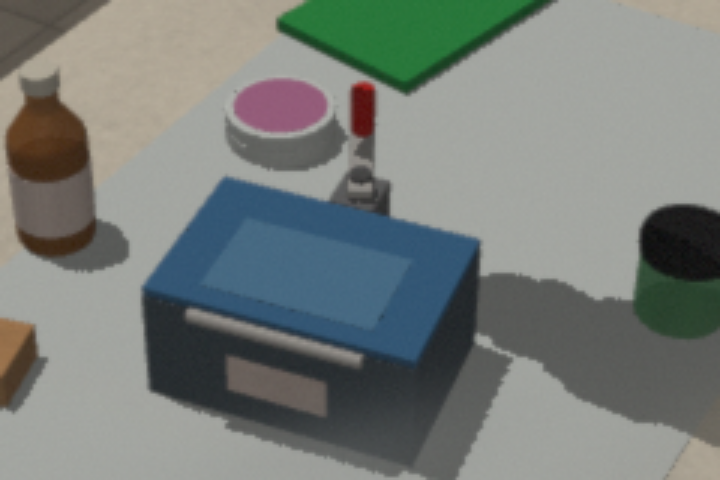

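The lid is flat shut (slope about 0, top about 95 mm) and the knob is at (310,232) in the wrist view. I'll grip the knob.

Request:
{"api": "apply_moves", "payload": {
  "steps": [
    [[-0.002,0.03,0.003,0,0,0,0.7],[-0.002,0.07,0.003,0,0,0,0.7],[-0.002,0.1,0.003,0,0,0,0.7],[-0.002,0.12,0.003,0,0,0,0.7],[-0.002,0.128,0.003,0,0,0,0.7],[-0.002,0.128,0.003,0,0,0,0],[-0.002,0.128,0.003,0,0,0,0],[-0.002,0.128,0.003,0,0,0,0],[-0.002,0.128,0.003,0,0,0,0],[-0.002,0.128,0.003,0,0,0,0],[-0.002,0.128,0.003,0,0,0,0]]
  ],
  "squeeze": 25
}}

```text
time: 15.7
tcp_pos: [0.6008, -0.0281, 0.1158]
ee_rot: [-0.063, 0.704, -0.704, 0.065]
contact_force: [-0.7, 1.0, 7.1]
gripper_width: 0.2
```

Run:
```python
from h import *
o=state(); T=toolT(o)
print(T.round(3))
pv=C0-.085*EY; v=o["tcp_pos"][:2]-pv; print("pivot",pv,"r",np.hypot(*v),"latch", np.arctan2(v@EX,-(v@EY)))
ph0=np.arctan2(v@EX,-(v@EY)); r0=np.hypot(*v)
phs=np.append(np.arange(ph0,3.14,np.radians(10)),[3.1416])
for i,ph in enumerate(phs):
    # blend radius to 55 mm
    w=pv+.055*(np.sin(ph)*EX-np.cos(ph)*EY); dl=np.r_[w-o["tcp_pos"][:2],0]
    print(i,round(np.degrees(ph),1),(T[:3,:3].T@dl).round(4)[[0,2]])
p,d=ctrl.snapshot("wrist"); cv2.imwrite("pics/w8.png",p)
```

```text
15.7 tcp [ 0.6008 -0.0281  0.1158] case [ 0.0198 -0.1385  0.1158] F [-0.7  1.   7.1] w 0.2 yaw -169.66 tilt [-0.0028  0.0002]
[[-0.984  0.003  0.18   0.601]
 [-0.18   0.    -0.984 -0.028]
 [-0.003 -1.     0.     0.116]
 [ 0.     0.     0.     1.   ]]
pivot [0.57149002 0.02092333] r 0.057099364758404214 latch 0.35505225060559686
0 20.3 [ 0.0007 -0.002 ]
1 30.3 [-0.0079 -0.0061]
2 40.3 [-0.0157 -0.0117]
3 50.3 [-0.0224 -0.0185]
4 60.3 [-0.0279 -0.0264]
5 70.3 [-0.0318 -0.0351]
6 80.3 [-0.0342 -0.0444]
7 90.3 [-0.035 -0.054]
8 100.3 [-0.0341 -0.0635]
9 110.3 [-0.0315 -0.0727]
10 120.3 [-0.0274 -0.0814]
11 130.3 [-0.0218 -0.0892]
12 140.3 [-0.015  -0.0959]
13 150.3 [-0.0071 -0.1014]
14 160.3 [ 0.0016 -0.1053]
15 170.3 [ 0.0109 -0.1077]
16 180.0 [ 0.0201 -0.1085]
```

View pics/w8.png

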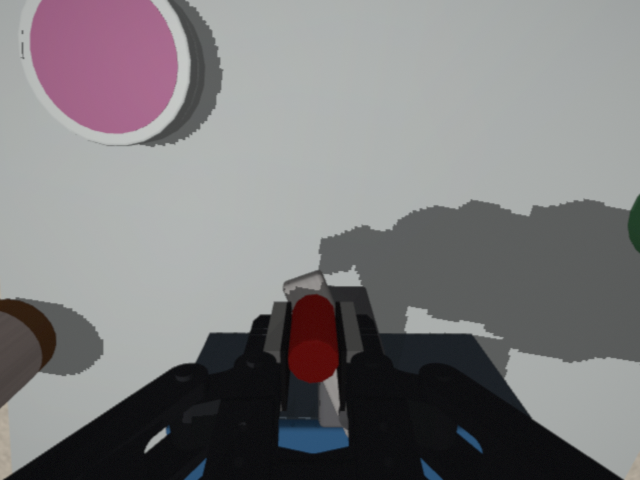

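The jaws hold the knob at (313,345). I'll lead it round through case +x, the first half first.

Request:
{"api": "apply_moves", "payload": {
  "steps": [
    [[-0.004,0,-0.002,0,0,0,0],[-0.009,0,-0.004,0,0,0,0],[-0.016,0,-0.01,0,0,0,0],[-0.023,0,-0.0165,0,0,0,0],[-0.0285,0,-0.0245,0,0,0,0],[-0.0325,0,-0.033,0,0,0,0],[-0.035,0,-0.0425,0,0,0,0],[-0.0355,0,-0.052,0,0,0,0],[-0.035,0,-0.0615,0,0,0,0],[-0.035,0,-0.0615,0,0,0,0]]
  ]
}}

```text
time: 16.75
tcp_pos: [0.6236, 0.0393, 0.1159]
ee_rot: [0.063, -0.704, 0.704, -0.065]
contact_force: [-0.6, 0.9, 6.4]
gripper_width: 0.198
```

Run:
```python
from h import *
o=state(); T=toolT(o)
pv=C0-.085*EY; v=o["tcp_pos"][:2]-pv; print("r",np.hypot(*v),"latch", np.degrees(np.arctan2(v@EX,-(v@EY))))
p,d=ctrl.snapshot("wrist"); cv2.imwrite("pics/w9.png",p)
```

```text
16.75 tcp [0.6236 0.0393 0.1159] case [ 0.0546 -0.0764  0.1159] F [-0.6  0.9  6.4] w 0.198 yaw -169.61 tilt [-0.0021  0.0003]
r 0.05530918006923456 latch 98.95517316539073
```

View pics/w9.png

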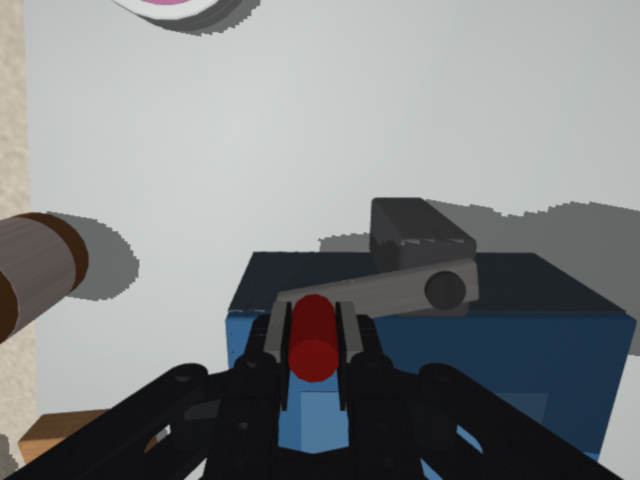

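The arm points along case +x with low force and the knob is held. I'll lead it the rest of the way.

Request:
{"api": "apply_moves", "payload": {
  "steps": [
    [[0.003,0,-0.009,0,0,0,0],[0.007,0,-0.018,0,0,0,0],[0.0125,0,-0.0255,0,0,0,0],[0.0195,0,-0.0325,0,0,0,0],[0.027,0,-0.038,0,0,0,0],[0.036,0,-0.042,0,0,0,0],[0.045,0,-0.044,0,0,0,0],[0.0545,0,-0.045,0,0,0,0],[0.0545,0,-0.045,0,0,0,0],[0.0545,0,-0.045,0,0,0,0]]
  ]
}}

```text
time: 17.8
tcp_pos: [0.5621, 0.0733, 0.1158]
ee_rot: [-0.063, 0.704, -0.704, 0.065]
contact_force: [-1.1, 0.8, 6.9]
gripper_width: 0.199
```

Run:
```python
from h import *
o=state(); T=toolT(o)
pv=C0-.085*EY; v=o["tcp_pos"][:2]-pv; print("r",np.hypot(*v),"latch", np.degrees(np.arctan2(v@EX,-(v@EY))))
p,d=ctrl.snapshot("wrist"); cv2.imwrite("pics/w10.png",p); np.save("pics/w10T.npy",wristT(o)); np.save("pics/w10.npy",d)
```

```text
17.8 tcp [0.5621 0.0733 0.1158] case [ 0.0003 -0.0318  0.1158] F [-1.1  0.8  6.9] w 0.199 yaw -169.65 tilt [-0.0024 -0.0002]
r 0.05316671474710507 latch 179.66281461106695
```

View pics/w10.png

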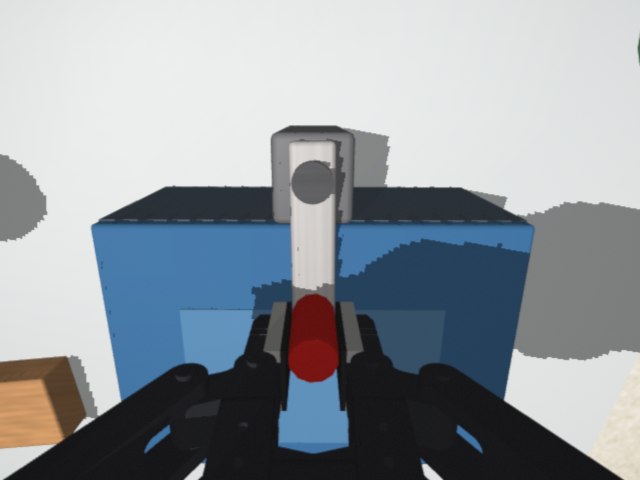

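The arm lies straight across the lid, with the pivot at (312,182) and the knob at (313,340). I'll release, rise and check.

Request:
{"api": "apply_moves", "payload": {
  "steps": [
    [[0,0,0,0,0,0,0.5],[0,0,0,0,0,0,0.5],[0,0,0,0,0,0,0.5],[0,0,0,0,0,0,0.5],[0,-0.015,0,0,0,0,0.5],[0,-0.04,0,0,0,0,0.5],[0,-0.08,0,0,0,0,0.5],[0,-0.12,0,0,0,0,0.5],[0,-0.15,0,0,0,0,0.5],[0,-0.16,0,0,0,0,0.5],[0,-0.16,0,0,0,0,0.5]]
  ]
}}

```text
time: 18.95
tcp_pos: [0.5623, 0.0731, 0.2754]
ee_rot: [-0.063, 0.704, -0.704, 0.065]
contact_force: [-0.1, 0.2, 0.2]
gripper_width: 0.496
```

Run:
```python
from h import *
o=state()
p,d=ctrl.snapshot("wrist"); cv2.imwrite("pics/w11.png",p); T=wristT(o); W=cloud("wrist",d,T)
hsv=cv2.cvtColor(p,cv2.COLOR_BGR2HSV);H,S=hsv[...,0],hsv[...,1]
m=(d>0)&((H<=4)|(H>=175))&(S>150)&(W[...,2]>.138)&(W[...,2]<.16)
q=W[m];print("knob top",q.mean(0),cf(q.mean(0)))
m=(d>0)&(H>98)&(H<112)&(S>130)&(W[...,2]>.08)&(W[...,2]<.11)
Q=cf(W[m]);Q=Q[(abs(Q[:,0])<.1)&(abs(Q[:,1])<.09)]
print("lid",len(Q),np.percentile(Q,[1,50,99],axis=0).round(4)); A=np.c_[Q[:,1],Q[:,0],np.ones(len(Q))];print("slope",np.linalg.lstsq(A,Q[:,2],rcond=None)[0])
for n in("scene","side"):
    p,d=ctrl.snapshot(n); cv2.imwrite(f"pics/{n}11.png",p)
```

```text
18.95 tcp [0.5623 0.0731 0.2754] case [ 0.0005 -0.032   0.2754] F [-0.1  0.2  0.2] w 0.496 yaw -169.66 tilt [-0.0025  0.0002]
knob top [0.56275372 0.07347304 0.14164133] [[ 0.00098641 -0.03173818  0.14164133]]
lid 19234 [[-0.091  -0.0654  0.0925]
 [-0.01   -0.0274  0.0943]
 [ 0.0937  0.0612  0.096 ]]
slope [0.00115248 0.00126281 0.09430697]
```

View pics/w11.png

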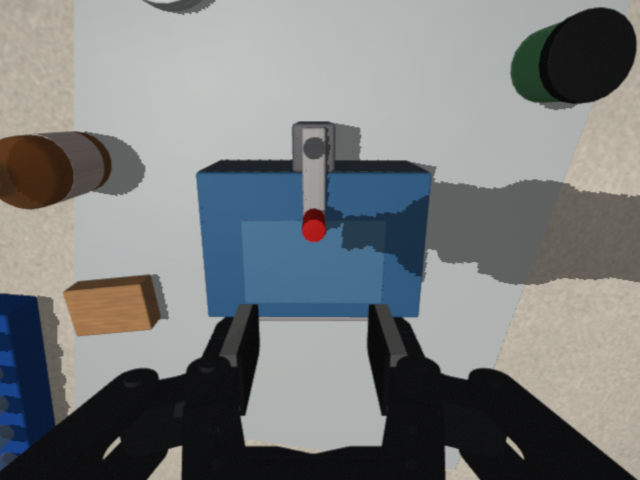

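View pics/scene11.png

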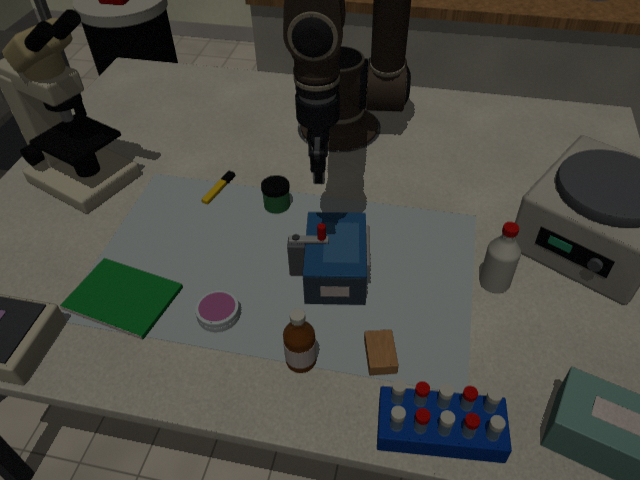

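View pics/side11.png

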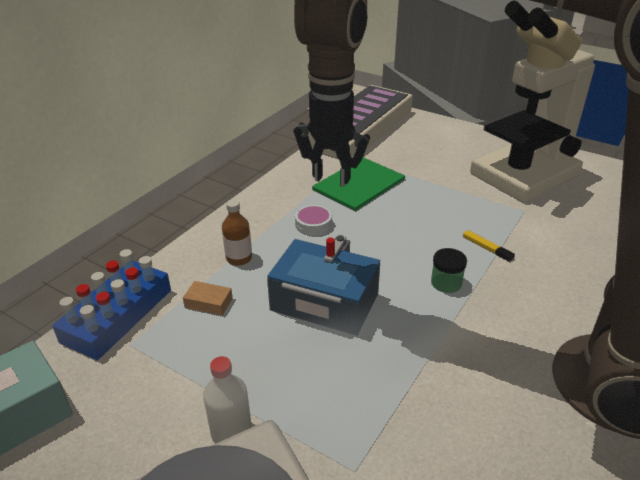

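All views agree: the lid is flat at about 94.3 mm, the latch is straight across (knob at (314,230), pivot at (314,148)), the gripper is clear and the other items haven't moved. I'm handing in.

Run:
```python
from cell import ctrl
print(ctrl.hand_in())
```

```text
the job is handed in; nothing more can be done
None
```

The slide rack is away in the case with the lid shut and the latch across it. The job was handed in at about 19 s of the 72 s allowed.

I lifted the rack by its handle, stood it upright on the case floor and let go. I then pushed the lid shut from behind, and led the latch round by its knob.

**Last checks before handing in:**
- **Rack:** a picture taken after release showed it upright in the case. It can't be seen now that the lid is shut.
- **Lid:** it is flat, with its top at about 94.3 mm against the nominal 94.5 mm.
- **Latch:** it points straight across the lid to within about 1°, with the knob 1 mm off the centre line at 53 mm from the pivot.
- **Robot:** the gripper was well clear of everything, with about 0 N on the tool. The highest force in the readings I took was about 17 N, while setting the rack down.
- **Other items:** they looked to be in their original places, judged by eye from the scene and side pictures rather than measured.

No check failed. The first lid-angle estimates from the two fixed cameras differed slightly (1.87 and 1.84 rad), which made no difference.

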